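Check the tube furnace with the stem probe

ROBOT

A 6-joint arm with a two-finger parallel gripper is mounted at the origin on the work surface. World frame = base frame: x ahead of the robot, y to its left, z up, the work surface at z = 0. Lengths are in m, angles in rad, forces in N, time in s.
With the tool pointing down it reaches from about 0.35 to 0.975 m from the base axis. Payload 4.9 kg.
Tool frame: the origin (TCP) lies midway between the tips of the shut fingers; the grasp point (between the pads) lies hold_point_z behind it (hold_point_z is the distance from the TCP to the grasp point, in m); z points along the fingers, y is the line along which they close (so a half turn about z gives the same grasp; the last joint's range is limited). The gripper opens to 85 mm and grips with 20 to 120 N. Pads are 22 mm wide; open, the fingers measure 114 mm over their backs; the gripper's body (76 mm by 85 mm) begins 54 mm behind the grasp point. The pads swing forward as they close: fully open they stand 13 mm farther back than shut.
Start: joints at [-1.315, 0.053, 1.613, -0, 1.476, -0.119], TCP at [0.229, -0.582, 0.231] pointing down, gripper open.
Joint ranges: [-3.01, 3.01], [-1.01, 2.22], [0.06, 2.58], [-1.02, 4.17], [0.09, 2.62], [-3.14, 3.14]. Speed limits (rad/s): [2.57, 2.57, 3.14, 3.14, 3.14, 3.14].

INTERFACE

Orientations are given as a unit quaternion [w, x, y, z].
In Python, from cell import observe, snapshot, finish_job, hold_point_z gives the robot as it stands.
- The arm moves only by the tool drive_tool, never from a script. Its argument "plan" is a list of rows, each an object with "slide": the shift along the tool's x, y, z as a fraction of full scale, a list of three; "turn": the turn, a rotation vector about the tool's x, y, z as a fraction of full scale, a list of three; "grip": the closure, from -1 (fully open) to 1 (shut). A call has 1 to 20 rows; each row is the pose to reach, as a shift and turn from the pose commanded when the call began, along the tool's axes at that moment; what a row does not reach only later rows make up. Full scale, the value 1, is 20 cm for a shift and 30 degrees for a turn. A row lasts 1/8 s, in which the tool goes at most 62.5 mm and 10.7 degrees, less where a joint would pass 70% of its speed; a pose out of reach is approached as far as the arm can. A call with a number of a shift or a turn outside -1 to 1 is refused whole. A call with a gripper value outside its range is refused whole. The fingers move at their own pace and stop on an object; "force" is the grip in N (left out, the last holds). Time passes only in rows, so rows that repeat a pose let the fingers close. It gives the time, the measured TCP pose, the force, the opening and the grip force at its end, in the units of the state.
- observe(): the state, without advancing time (a new reading comes with each control period).
- snapshot(name): name is "side" or "top" or "wrist"; returns a dict with "frame" (400x640x3 uint8, red, green, blue), "range_z" (400x640 float32, m along the optical axis (not along the pixel's ray), 0 where there is no reading), "fovy" (degrees; the focal length in pixels is half the picture's height over the tangent of half this angle, whatever the lens; pixels are square), "cx", "cy" (the principal point, pixels), "R" (3x3) and "t" (3): a world point X has camera coordinates R X + t. Camera axes: x right, y down, z forward; pixel columns grow to the right and rows downward; lengths in m; the calibration is good to about 2 mm. A picture is of the moment at which its call begins.
- finish_job(): hands the job in; it is judged then, once.
The state is a dict: "clock": time; "q": joint angles; "qvel": joint speeds; "joint_efforts": joint torques, N m; "position": TCP position; "ee_rot": TCP orientation; "force": force on the tool from outside, world axes, zero at the start; "moment": the same for the moment, N m; "opening": finger opening in m; "grip_force": force on a finger pad.
Only numpy, scipy, OpenCV 4.12 (cv2) and the standard library are available. Lean on these libraries where they do the work, as an engineer would, in place of code of your own. Each camera call takes 0.05 s, during which the arm holds its last target. There are 200 camera calls.

TASK

Lever open the furnace's hinged cover with the spatula, not with the gripper, until it stands upright or further back, and lay the spatula back down on the bench. Then take the orange-handled probe from its stand and lower its stem down the middle of the furnace bore, touching no part of the furnace, until the tip is about 60 mm below the bore's mouth. Finish while holding the probe there, upright, centred and still, and leave the other things where they stand.

Things in the scene. Friction and masses are not known exactly. Their poses are not given: they have to be found in the camera images.
- furnace: Tube furnace, fixed: white case 160 mm deep, 180 mm wide, its top 120 mm above the bench. Origin on the bench below the bore axis; x from the furnace's front (60 mm before the axis) to its back (100 mm behind), away from the robot and turned by its yaw; y to the left, z up.
- bore_mouth (a point): Centre of the bore's mouth, on top of the white ceramic collar (50 mm across, 6 mm proud of the case top), 126 mm above the bench; at first hidden under the cover. The bore is 18 mm across, straight down, closed 101 mm below the mouth. Axes as the furnace's.
- cover (a joint): Steel cover over the bore, rad: 0 shut (level), 1.57 upright, stop at 1.9. It weighs 0.18 kg; its hinge is stiff (about 0.11 N m) and it stays where it is left; lifting its front edge takes 2 to 3 N. Open means 80 degrees (1.4) or more.
- cover_lip (a point): Middle of the underside of the cover's free front edge, 50 mm before the bore axis. Cover: steel plate 93 x 66 mm, 5 mm thick. Shut, its underside is 130 mm above the bench and 10 mm above the case top: a slot 10 mm high, open at the front, 25 mm deep from the lip to the collar; a round pad 3.5 mm thick under the cover begins 29 mm in.
- cover_hinge (a point): Hinge axis of the cover, at the level of its underside, 95 mm behind the lip and 45 mm behind the bore axis; the axis runs along the furnace's y. The cover swings up and back about it.
- spatula_grip (a point): Spatula lying flat on the bench, the point to grip: on its wooden handle near the balance point, mid-height (9 mm above the bench). Handle 94 mm long (from 67 mm behind to 27 mm before this point), 16 mm wide, 18 mm high, flat sides. x points along the spatula towards the blade, z up. 70 g.
- spatula_tip (a point): Tip of the spatula's steel blade, 115 mm along x from the grip point and level with it (9 mm above the bench when lying). Blade 22 mm wide, 2.5 mm thick, flat, round-ended, from 59 mm to 115 mm before the grip point.
- probe_grip (a point): Cordless stem probe hanging upright in its stand: centre of the handle's length, on its axis. Handle round, 24 mm across (rims 25 mm), 60 mm high, orange with black cap; its underside rests on the stand's top, 30 mm below this point. z is along the probe, up when it hangs. 60 to 125 g.
- probe_tip (a point): Lower tip of the probe's steel stem, 130 mm straight below the grip point. Stem 8 mm across, 100 mm long below the handle.
- rack: Blue fixed stand, origin on the bench under its centre: top 60 x 150 mm (long along its y), 120 mm high, three 14 mm holes through its 10 mm top at y = -45, 0 and 45 mm. The probe hangs in one end hole, an empty test tube in the other, the middle is free.
- tube: Bystander: empty glass test tube hanging in the stand, 12 mm across, rim 18 mm across and 4 mm high on the stand's top; origin under the rim.
- beaker: Bystander: glass beaker 68 mm across, 90 mm high; origin under its centre.
- flask: Bystander: conical flask 84 mm across, 133 mm high; origin under its centre.
- wash_bottle: Bystander: white wash bottle with orange top, 70 mm across, 175 mm high; origin under its centre.
- crucible: Bystander: white lidded crucible 50 mm across, 46 mm high; origin under its centre.
- jar: Bystander: weighing jar with blue cap, 50 mm across, 60 mm high; origin under its centre.
- brush: Bystander: balance brush lying on the bench along its x; origin under its middle.
Things that resemble listed ones, but are neither listed nor needed, are in the scene too. There is more than one size of the part that bears spatula_grip; the job needs the middle-sized.

How it is judged:
By the outcome, as a careful person would: the job done as asked, in the order asked, and still so for the second after the job is handed in, while the arm keeps its last pose, push and grip.
It also fails if it takes over 70 s, if anything falls off the work surface, if the arm or the gripper's body presses on something with over 40 N, if the wrist force passes 120 N, or if a joint passes its speed limit or range.

## Working session

There is one attempt and no reset: what is moved stays moved. The work goes in short steps, Python scripts to look and compute and a tool call to move; the robot and the scene stay as the last step left them, time stands still between calls to the robot, and variables do not carry over. Pictures are saved under pics/ and viewed, at most 14 in all, crops included, and the job is handed in when it is done.

Besides the shell and the picture viewer there is one more tool, called after "Emit:" as name(argument=value, ...), one argument or row to a line, values as JSON. drive_tool: Moves the arm, as the interface text tells. Shift numbers are shares of 20 cm and turn numbers shares of 30 degrees, none past 1 either way. Its arguments: {"type":"object","properties":{"plan":{"type":"array"},"force":{"type":"number"}},"required":["plan"]}

```bash
ls; mkdir -p pics; python3 - <<'E'
from cell import observe,snapshot,hold_point_z
import cv2,numpy as np
print(hold_point_z,observe())
for n in("top","side"):
    s=snapshot(n);np.savez(f"{n}0.npz",**s);cv2.imwrite(f"pics/{n}0.png",s["frame"][:,:,::-1]);print(n,s["fovy"],s["cx"],s["cy"],s["R"],s["t"])
E
```

```text
pics
0.0187 {'clock': 0.0, 'q': array([-1.31496392e+00,  5.33946190e-02,  1.61431904e+00, -1.32471983e-05,
        1.47600867e+00, -1.18983421e-01]), 'qvel': array([-1.51523065e-03,  1.32608264e-03, -4.93439344e-04,  1.63920843e-03,
       -2.69629403e-04, -8.10486554e-05]), 'joint_efforts': array([ 2.07825775e-03, -3.93679655e+01, -3.70173991e+01,  8.62602610e-05,
        7.12832581e-03, -5.76450887e-06]), 'position': array([ 0.22865746, -0.58098619,  0.23002466]), 'ee_rot': array([-1.06189738e-03,  9.82489799e-01,  1.86313340e-01, -7.93820553e-05]), 'force': array([0.13470305, 0.1407316 , 0.39110903]), 'moment': array([-0.00860834, -0.01099022, -0.02252424]), 'grip_force': 0.0, 'opening': 0.08554910087755849}
top 50.4708094751176 310.239813151435 198.88376665500155 [[ 0.00559953 -0.99996046 -0.00690784]
 [-0.99804064 -0.00515802 -0.06235608]
 [ 0.06231798  0.00724347 -0.99803006]] [-0.01207241  0.53342379  1.51354994]
side 43.08545924020523 315.4606660193376 196.10480099573923 [[-0.74053015 -0.67189091  0.01333064]
 [-0.38955456  0.41301805 -0.82320309]
 [ 0.54759688 -0.61479972 -0.56759049]] [0.3912948  0.30123733 1.38219604]
```

View pics/top0.png

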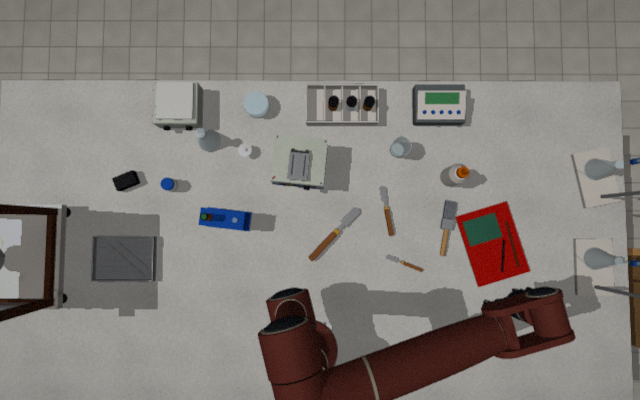

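View pics/side0.png

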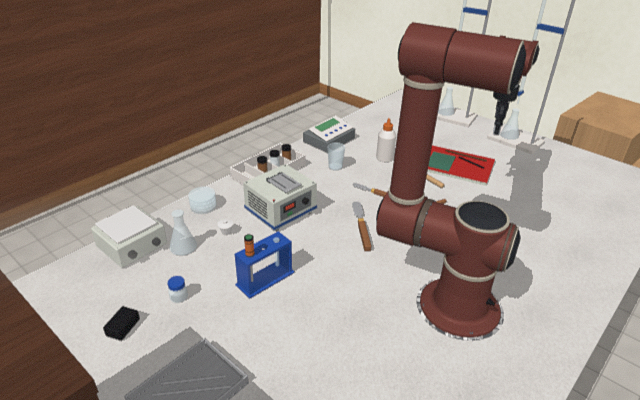

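The top view shows the furnace at (300,162), the rack at (225,218) with the probe at its left end (207,217), and the brush at (448,228). There are three spatula candidates: large (335,235), medium (388,212) and small (405,263). I'll measure their lengths (182 mm is wanted) and enlarge a crop.

```bash
cat > h.py <<'E'
import numpy as np,cv2
def load(n): return dict(np.load(n+".npz"))
def f(s): return 200/np.tan(np.radians(s["fovy"])/2)
def plane(s,uv,z):
    uv=np.atleast_2d(uv).astype(float)
    d=np.c_[(uv[:,0]-s["cx"])/f(s),(uv[:,1]-s["cy"])/f(s),np.ones(len(uv))]@s["R"]
    c=-s["R"].T@s["t"]; return c+d*((z-c[2])/d[:,2])[:,None]
def cloud(s):
    v,u=np.mgrid[0:400,0:640]; r=s["range_z"]
    p=np.stack([(u-s["cx"])/f(s)*r,(v-s["cy"])/f(s)*r,r],-1)
    P=(p-s["t"])@s["R"]; P[r==0]=np.nan; return P
def proj(s,X):
    p=s["R"]@np.array(X)+s["t"]; return p[:2]/p[2]*f(s)+[s["cx"],s["cy"]]
E
python3 - <<'E'
from h import *
s=load("top0");P=cloud(s);im=s["frame"]
bg=np.nanmedian(P[230:290,180:230,2]);print("bench z",bg)
m=((P[...,2]>0.004)&(P[...,2]<0.03)).astype(np.uint8)
m[:, :290]=0;m[:185]=0;m[285:]=0;m[:,440:]=0
n,l,st,c=cv2.connectedComponentsWithStats(m)
for i in range(1,n):
    if st[i,4]>40:
        v,u=np.where(l==i);q=plane(s,np.c_[u,v],.009)
        (cx,w,a)=cv2.minAreaRect(q[:,:2].astype(np.float32)*1000);print(st[i],cx,w,a,np.nanmax(P[v,u,2]))
cv2.imwrite("pics/c1.png",cv2.resize(im[120:280,260:440,::-1],None,fx=4.2,fy=3.75,interpolation=cv2.INTER_CUBIC) if 0 else cv2.resize(im[130:280,260:440,::-1],None,fx=4,fy=4,interpolation=cv2.INTER_CUBIC))
E
```

```text
bench z 0.0006256039352931165
[379 185  23  51 304] (497.158935546875, -291.4830627441406) (184.49331665039062, 53.01530075073242) 14.295561790466309 0.028534551285831797
[307 206  55  56 488] (413.33563232421875, -99.35968017578125) (43.14705276489258, 267.74346923828125) 45.177215576171875 0.029672591997600917
[381 254  46  20 194] (302.1217956542969, -343.7201232910156) (163.783447265625, 50.16737365722656) 79.37117767333984 0.02077946858093484
```

View pics/c1.png

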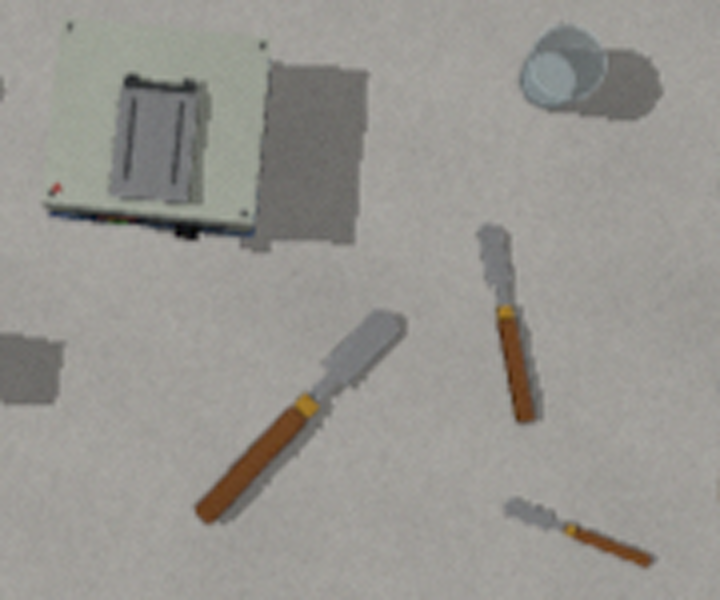

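The crop shows the medium spatula with its tip at crop (492,228) and handle end at (524,420). Its measured length of about 184 mm fits the described 182 mm. The other two (268 mm at top-view (335,235) and about 145 mm at (405,263)) do not, so this is the one. Next I measure the poses.

```bash
python3 - <<'E'
from h import *
s=load("top0");P=cloud(s);im=s["frame"];hsv=cv2.cvtColor(im,cv2.COLOR_RGB2HSV)
# spatula handle
def rect(m,z,box):
    k=np.zeros_like(m);k[box[1]:box[3],box[0]:box[2]]=m[box[1]:box[3],box[0]:box[2]]
    v,u=np.where(k);q=plane(s,np.c_[u,v],z)[:,:2]
    return cv2.minAreaRect((q*1000).astype(np.float32)),len(u),q
br=(hsv[...,0]<16)&(hsv[...,1]>120)&(im[...,0]>60)
r,n,q=rect(br,.018,(378,180,400,240));print("handle",r,n,cv2.boxPoints(r).round(1).tolist())
m=(P[...,2]>0.112)&(P[...,2]<0.124)
r,n,q=rect(m,.12,(260,125,340,200));print("case",r,n,cv2.boxPoints(r).round(1).tolist())
m=(P[...,2]>0.130)&(P[...,2]<0.16)
r,n,q=rect(m,.135,(260,125,340,200));print("cover",r,n,cv2.boxPoints(r).round(1).tolist())
m=(P[...,2]>0.11)&(P[...,2]<0.13)
r,n,q=rect(m,.12,(190,195,260,240));print("rack",r,n)
m=(P[...,2]>0.14)&(P[...,2]<0.2)
r,n,q=rect(m,.18,(190,195,260,240));print("probe",r,n)
E
```

```text
handle ((451.87176513671875, -290.2993469238281), (88.76492309570312, 14.448741912841797), 10.006342887878418) 102 [[406.8999938964844, -290.8999938964844], [409.3999938964844, -305.1000061035156], [496.79998779296875, -289.70001220703125], [494.29998779296875, -275.5]]
case ((661.013916015625, 28.8082275390625), (179.76580810546875, 160.8946533203125), 84.34074401855469) 1667 [[572.0999755859375, -52.70000076293945], [732.2000122070312, -68.5999984741211], [749.9000244140625, 110.30000305175781], [589.7999877929688, 126.19999694824219]]
cover ((650.1670532226562, 40.41550827026367), (94.77234649658203, 144.7238311767578), 78.54120635986328) 571 [[569.7999877929688, 8.300000190734863], [711.7000122070312, -20.399999618530273], [730.5, 72.5], [588.7000122070312, 101.19999694824219]]
rack ((461.8330993652344, 286.66400146484375), (151.67544555664062, 59.82548904418945), 83.51433563232422) 721
probe ((467.96343994140625, 327.9364013671875), (22.51382064819336, 32.33186340332031), 0.3149084150791168) 67
```

```bash
cat > mv.py <<'E'
# usage: mv.py show x y z yaw_deg [pitch_deg] -> rounded slide/turn ; mv.py done sx sy sz tx ty tz -> record commanded pose
import sys,json,os,numpy as np
from scipy.spatial.transform import Rotation as R
F="cmd.json"
if os.path.exists(F): d=json.load(open(F));p=np.array(d["p"]);r=R.from_quat(d["q"])
else:
    p=np.array([.229,-.582,.231]);r=R.from_quat([0.98249,0.18631,0,0])
def target(yaw,pitch=0): return R.from_euler("z",yaw,degrees=True)*R.from_euler("y",-pitch,degrees=True)*R.from_quat([1,0,0,0])
def rows(x,y,z,yaw,pitch=0):
    sl=r.inv().apply(np.array([x,y,z])-p)/.2; tu=(r.inv()*target(yaw,pitch)).as_rotvec()/np.radians(30)
    return sl.round(3).tolist(),tu.round(3).tolist()
def done(v):
    v=np.array(v,float)
    json.dump(dict(p=(p+r.apply(v[:3]*.2)).tolist(),q=(r*R.from_rotvec(v[3:]*np.radians(30))).as_quat().tolist()),open(F,"w"))
if __name__=="__main__":
    a=[float(k) for k in sys.argv[2:]]
    print(rows(*a)) if sys.argv[1]=="show" else done(a)
E
python3 mv.py show .36 -.42 .24 10; python3 mv.py show .473 -.287 .24 10;
```

```text
([0.906, -0.514, -0.045], [0.0, 0.0, 0.383])
([1.675, -0.926, -0.045], [0.0, 0.0, 0.383])
```

Emit:
drive_tool(
  plan=[
    {"slide": [0.906,-0.514,-0.045],"turn": [0,0,0.383],"grip": -1},
    {"slide": [0.906,-0.514,-0.045],"turn": [0,0,0.383],"grip": -1},
    {"slide": [0.906,-0.514,-0.045],"turn": [0,0,0.383],"grip": -1},
    {"slide": [0.906,-0.514,-0.045],"turn": [0,0,0.383],"grip": -1},
  ],
)

```text
clock: 0.6
position: [0.3613, -0.4171, 0.2401]
ee_rot: [-0.0, 0.996, 0.089, 0.0]
force: [-0.6, -0.7, -0.8]
opening: 0.0855
grip_force: 0.0
```

```bash
python3 mv.py done .906 -.514 -.045 0 0 .383; cat cmd.json; python3 mv.py show .453 -.29 .24 10
```

```text
{"p": [0.3599858736239361, -0.42000005891675685, 0.24000000000000002], "q": [0.9962060547563396, 0.0870258379264969, 0.0, 0.0]}([0.571, -0.56, 0.0], [0.0, 0.0, -0.0])
```

Emit:
drive_tool(
  plan=[
    {"slide": [0.57,-0.56,0],"turn": [0,0,0],"grip": -1},
    {"slide": [0.57,-0.56,0],"turn": [0,0,0],"grip": -1},
    {"slide": [0.57,-0.56,0],"turn": [0,0,0],"grip": -1},
    {"slide": [0.57,-0.56,0],"turn": [0,0,0],"grip": -1},
    {"slide": [0.57,-0.56,0],"turn": [0,0,0],"grip": -1},
  ],
)

```text
clock: 1.23
position: [0.4522, -0.2903, 0.24]
ee_rot: [0.0, 0.996, 0.087, -0.0]
force: [0.2, -0.4, -0.9]
opening: 0.0854
grip_force: 0.0
```

```bash
python3 mv.py done .57 -.56 0 0 0 0; python3 - <<'E'
from cell import *
import cv2,numpy as np
o=observe();print(o["position"],o["ee_rot"])
for n in("wrist","top"):
    s=snapshot(n);np.savez(n+"1.npz",**s);cv2.imwrite(f"pics/{n}1.png",s["frame"][:,:,::-1])
    print(s["fovy"],s["R"],s["t"])
E
```

```text
[ 0.45215677 -0.29033151  0.2399975 ] [ 9.51093703e-05  9.96236308e-01  8.66777603e-02 -4.18872634e-04]
67.13873741627411 [[ 1.72528270e-01 -9.85004540e-01 -2.30660371e-04]
 [-9.32679981e-01 -1.63438671e-01  3.21552257e-01]
 [-3.16768132e-01 -5.52617223e-02 -9.46891806e-01]] [-0.36355305  0.32811916  0.51569837]
50.4708094751176 [[ 0.00559953 -0.99996046 -0.00690784]
 [-0.99804064 -0.00515802 -0.06235608]
 [ 0.06231798  0.00724347 -0.99803006]] [-0.01207241  0.53342379  1.51354994]
```

View pics/wrist1.png

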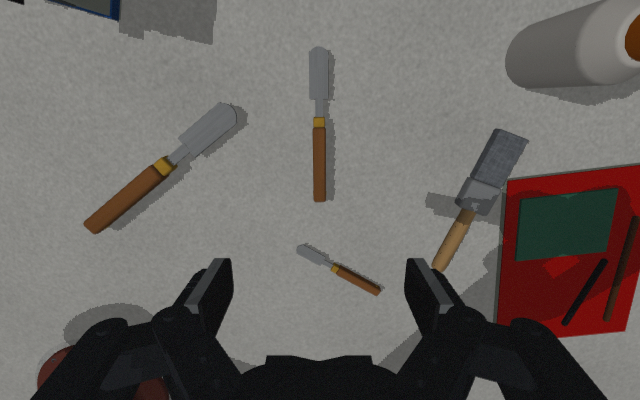

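The wrist view shows the wanted spatula with its tip at (318,47), ferrule at (319,122) and handle end at (320,201). It is nearly aligned with the tool.

```bash
python3 - <<'E'
from h import *
s=load("wrist1");im=s["frame"];hsv=cv2.cvtColor(im,cv2.COLOR_RGB2HSV)
m=np.zeros((400,640),bool);m[30:215,300:338]=1
br=m&(hsv[...,1]>90);v,u=np.where(br)
print(u.min(),u.max(),v.min(),v.max(),im[90,318],im[90,345],im[160,319])
q=plane(s,np.c_[u,v],.018)[:,:2]*1000;r=cv2.minAreaRect(q.astype(np.float32));print(r,cv2.boxPoints(r).round(1).tolist())
for uv,z in(((318,46.5),.010),((319.5,118),.018),((319.5,201.5),.018)):print(plane(s,uv,z))
a=np.array([320,90]);
for row in(70,100,150,190):print(row,im[row,306:336].astype(int).sum(1).tolist())
E
```

```text
313 325 117 201 [103 105 107] [133 133 130] [95 61 38]
((459.16162109375, -289.0895080566406), (104.01995086669922, 15.261691093444824), 10.336297988891602) [[406.6000061035156, -290.8999938964844], [409.3999938964844, -305.8999938964844], [511.70001220703125, -287.29998779296875], [509.0, -272.29998779296875]]
[[ 0.58449594 -0.26622489  0.01      ]]
[[ 0.50938408 -0.28114107  0.018     ]]
[[ 0.40746437 -0.2991126   0.018     ]]
70 [415, 422, 421, 325, 315, 317, 317, 319, 316, 320, 315, 315, 308, 319, 312, 316, 311, 314, 305, 297, 308, 305, 232, 282, 279, 283, 285, 294, 401, 403]
100 [410, 407, 410, 398, 384, 396, 404, 410, 410, 325, 298, 306, 312, 313, 305, 304, 308, 291, 286, 284, 286, 284, 301, 290, 334, 400, 410, 314, 319, 401]
150 [397, 398, 399, 386, 389, 408, 380, 171, 182, 186, 191, 192, 186, 190, 196, 197, 197, 192, 163, 144, 275, 279, 284, 288, 282, 287, 291, 292, 297, 341]
190 [404, 400, 397, 399, 410, 411, 395, 253, 182, 182, 179, 183, 180, 184, 179, 184, 182, 178, 162, 154, 276, 287, 280, 285, 282, 279, 280, 276, 291, 398]
```

```bash
for z in .1 .03 .003; do python3 mv.py show .4727 -.287 $z 10.4; done
```

```text
([0.1, 0.003, 0.7], [0.0, 0.0, -0.014])
([0.1, 0.003, 1.05], [0.0, 0.0, -0.014])
([0.1, 0.003, 1.185], [0.0, 0.0, -0.014])
```

Emit:
drive_tool(
  plan=[
    {"slide": [0.1,0.003,0.3],"turn": [0,0,-0.014],"grip": -1},
    {"slide": [0.1,0.003,0.6],"turn": [0,0,-0.014],"grip": -1},
    {"slide": [0.1,0.003,0.8],"turn": [0,0,-0.014],"grip": -1},
    {"slide": [0.1,0.003,0.9],"turn": [0,0,-0.014],"grip": -1},
    {"slide": [0.1,0.003,0.9],"turn": [0,0,-0.014],"grip": -1},
  ],
)

```text
clock: 1.95
position: [0.4715, -0.2869, 0.0593]
ee_rot: [-0.001, 0.996, 0.09, -0.001]
force: [-0.6, -0.2, -0.4]
opening: 0.0855
grip_force: 0.0
```

Emit:
drive_tool(
  plan=[
    {"slide": [0,0,0.1],"turn": [0,0,0],"grip": -1},
    {"slide": [0,0,0.2],"turn": [0,0,0],"grip": -1},
    {"slide": [0,0,0.26],"turn": [0,0,0],"grip": -1},
    {"slide": [0,0,0.285],"turn": [0,0,0],"grip": -1},
    {"slide": [0,0,0.285],"turn": [0,0,0],"grip": 1},
    {"slide": [0,0,0.285],"turn": [0,0,0],"grip": 1},
    {"slide": [0,0,0.285],"turn": [0,0,0],"grip": 1},
    {"slide": [0,0,0.285],"turn": [0,0,0],"grip": 1},
    {"slide": [0,0,0.285],"turn": [0,0,0],"grip": 1},
    {"slide": [0,0,0.285],"turn": [0,0,0],"grip": 1},
    {"slide": [0,0,0.285],"turn": [0,0,0],"grip": 1},
    {"slide": [0,0,0.285],"turn": [0,0,0],"grip": 1},
  ],
  force=100,
)

```text
clock: 3.45
position: [0.4729, -0.2871, 0.0042]
ee_rot: [0.0, 0.996, 0.091, 0.0]
force: [-1.5, 0.1, 6.0]
opening: 0.0132
grip_force: 99.1
```

```bash
python3 mv.py done .1 .003 .9 0 0 -.014;python3 mv.py done 0 0 .285 0 0 0; cat cmd.json
```

```text
{"p": [0.47264038203839953, -0.28705299526397965, 0.002999999999999989], "q": [0.9958803977918084, 0.09067653110937632, 0.0, 0.0]}
```

```bash
python3 mv.py show .46 -.16 .18 2; python3 mv.py show .43 -.08 .2 -5.7
```

```text
([0.053, -0.636, -0.885], [0.0, 0.0, 0.28])
([-0.023, -1.057, -0.985], [0.0, 0.0, 0.537])
```

Emit:
drive_tool(
  plan=[
    {"slide": [0,0,-0.1],"turn": [0,0,0],"grip": 1},
    {"slide": [0,0,-0.3],"turn": [0,0,0],"grip": 1},
    {"slide": [0,0,-0.6],"turn": [0,0,0],"grip": 1},
    {"slide": [0,0,-0.9],"turn": [0,0,0],"grip": 1},
    {"slide": [0,0,-0.95],"turn": [0,0,0],"grip": 1},
    {"slide": [0,0,-0.95],"turn": [0,0,0],"grip": 1},
  ],
)

```text
clock: 4.2
position: [0.4727, -0.2868, 0.1945]
ee_rot: [0.001, 0.996, 0.091, 0.001]
force: [0.2, 0.2, -0.8]
opening: 0.0133
grip_force: 98.3
```

```bash
python3 mv.py done 0 0 -.95 0 0 0; python3 mv.py show .45 -.12 .2 2; python3 mv.py done -.269 -.816 -.035 0 0 .28; python3 mv.py show .417 .053 .2 -5.7; rm -f /dev/null/x; cp cmd.json cmd_mid.json
```

```text
([0.04, -0.842, -0.035], [0.0, 0.0, 0.28])
([0.167, -0.941, 0.0], [0.0, 0.0, 0.257])
```

Emit:
drive_tool(
  plan=[
    {"slide": [0.02,-0.3,-0.02],"turn": [0,0,0.1],"grip": 1},
    {"slide": [0.04,-0.6,-0.035],"turn": [0,0,0.2],"grip": 1},
    {"slide": [0.04,-0.842,-0.035],"turn": [0,0,0.28],"grip": 1},
    {"slide": [0.04,-0.842,-0.035],"turn": [0,0,0.28],"grip": 1},
  ],
)

```text
clock: 4.7
position: [0.448, -0.1165, 0.1973]
ee_rot: [-0.001, 1.0, 0.019, -0.002]
force: [-0.5, -0.0, -1.7]
opening: 0.013
grip_force: 98.5
```

```bash
rm cmd.json; for a in ".906 -.514 -.045 0 0 .383" ".57 -.56 0 0 0 0" ".1 .003 .9 0 0 -.014" "0 0 .285 0 0 0" "0 0 -.95 0 0 0" ".04 -.842 -.035 0 0 .28"; do python3 mv.py done $a; done; cat cmd.json;  python3 mv.py show .417 .053 .2 -5.7
```

```text
{"p": [0.45009478268494457, -0.11997739575946342, 0.20000000000000007], "q": [0.9998469239620611, 0.01749653233085423, 0.0, 0.0]}([-0.135, -0.87, 0.0], [0.0, 0.0, 0.257])
```

Emit:
drive_tool(
  plan=[
    {"slide": [-0.07,-0.3,0],"turn": [0,0,0.1],"grip": 1},
    {"slide": [-0.135,-0.6,0],"turn": [0,0,0.2],"grip": 1},
    {"slide": [-0.135,-0.87,0],"turn": [0,0,0.257],"grip": 1},
    {"slide": [-0.135,-0.87,0],"turn": [0,0,0.257],"grip": 1},
    {"slide": [-0.135,-0.87,0],"turn": [0,0,0.257],"grip": 1},
    {"slide": [-0.135,-0.87,0],"turn": [0,0,0.257],"grip": 1},
  ],
)

```text
clock: 5.45
position: [0.4169, 0.052, 0.1996]
ee_rot: [0.0, 0.999, -0.051, -0.001]
force: [-0.2, -0.1, -0.5]
opening: 0.0135
grip_force: 98.6
```

```bash
python3 mv.py done -.135 -.87 0 0 0 .257; python3 - <<'E'
from cell import *
import cv2,numpy as np
o=observe();print(o["position"],o["ee_rot"])
for n in("wrist","top","side"):
    s=snapshot(n);np.savez(n+"2.npz",**s);cv2.imwrite(f"pics/{n}2.png",s["frame"][:,:,::-1])
E
```

```text
[0.41686822 0.05198851 0.19962724] [ 2.08027547e-04  9.98701052e-01 -5.09479665e-02 -6.85434408e-04]
```

View pics/wrist2.png

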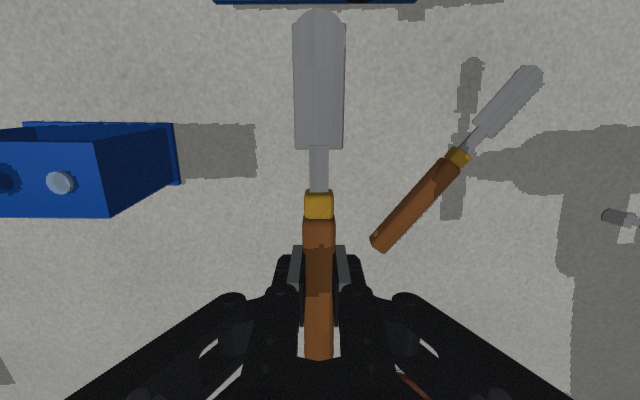

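The wrist view shows the spatula held straight in the gripper: tip at (318,10), blade root at (318,148), handle centred at column 319. The furnace is just out of view.

```bash
python3 - <<'E'
from h import *
s=load("wrist2");P=cloud(s)
for v in (12,30,60,90,120,140,150,170): print(v,[P[v,u].round(4).tolist() for u in(305,318,332)])
print("grip TCP .4169 .052 .1996")
s=load("top2");P=cloud(s);im=s["frame"]
m=(P[...,2]>0.19)&(P[...,2]<0.22);m[:150]=0;m[260:]=0;m[:,:260]=0;m[:,330:]=0
# blade/handle tip in top
for uv in [proj(s,(.531,.0412,.205))]: print(uv, [[im[v,int(round(uv[0]))].tolist(),P[v,int(round(uv[0]))].round(3).tolist()] for v in range(int(uv[1])-5,int(uv[1])+5)])
# furnace case top edges in top0 & side0
for n in("top0","side0"):
    s=load(n);P=cloud(s);print(n,[proj(s,c).round(1).tolist() for c in ((.5734,-.0527,.12),(.7322,-.0686,.12),(.7499,.1103,.12),(.5898,.1262,.12))])
    b=P[(np.abs(P[...,2]-.12)<.006)&(np.abs(P[...,0]-.66)<.12)&(np.abs(P[...,1]-.03)<.12)]
    r=cv2.minAreaRect((b[:,:2]*1000).astype(np.float32));print(r,np.median(b[:,2]))
    b=P[(np.abs(P[...,2]-.136)<.005)&(np.abs(P[...,0]-.64)<.06)&(np.abs(P[...,1]-.03)<.036)]
    r=cv2.minAreaRect((b[:,:2]*1000).astype(np.float32));print("cover",r,np.median(b[:,2]),len(b))
E
```

```text
12 [[0.5299, 0.0457, 0.2051], [0.5292, 0.0406, 0.2059], [0.5285, 0.0352, 0.2069]]
30 [[0.5235, 0.0464, 0.206], [0.523, 0.0412, 0.2057], [0.5224, 0.0357, 0.2058]]
60 [[0.5127, 0.0478, 0.2048], [0.512, 0.0424, 0.2062], [0.5115, 0.0366, 0.2057]]
90 [[0.501, 0.0491, 0.2044], [0.5004, 0.0436, 0.2059], [0.4998, 0.0377, 0.2065]]
120 [[0.4887, 0.0506, 0.2051], [0.4881, 0.0448, 0.2057], [0.4875, 0.0387, 0.2056]]
140 [[0.48, 0.0516, 0.2053], [0.4795, 0.0457, 0.2058], [0.4789, 0.0395, 0.2062]]
150 [[0.4422, 0.0647, -0.0009], [0.4751, 0.0462, 0.2062], [0.4392, 0.0341, -0.0002]]
170 [[0.4192, 0.0673, -0.0003], [0.4657, 0.0472, 0.2052], [0.4163, 0.0362, 0.0011]]
grip TCP .4169 .052 .1996
[293.89215573 195.87073819] [[[160, 158, 154], [0.566, 0.05, 0.005]], [[159, 157, 152], [0.563, 0.05, 0.003]], [[162, 159, 154], [0.559, 0.05, -0.001]], [[162, 157, 154], [0.555, 0.05, 0.007]], [[159, 155, 150], [0.552, 0.05, -0.002]], [[163, 161, 156], [0.548, 0.05, 0.001]], [[146, 145, 143], [0.53, 0.041, 0.209]], [[126, 125, 128], [0.527, 0.041, 0.211]], [[117, 118, 120], [0.524, 0.041, 0.21]], [[121, 122, 124], [0.521, 0.041, 0.202]]]
top0 [[323.0, 185.2], [327.9, 138.6], [275.2, 133.2], [270.0, 180.1]]
((661.583984375, 28.989097595214844), (179.9810333251953, 161.37686157226562), 84.52867889404297) 0.12036310737839698
cover ((643.9138793945312, 30.588542938232422), (66.1758804321289, 105.10199737548828), 84.45684051513672) 0.1357882642433037 528
side0 [[316.6, 183.1], [285.7, 164.1], [243.1, 182.6], [273.7, 204.2]]
((660.8631591796875, 29.589035034179688), (187.99429321289062, 170.92869567871094), 84.28610229492188) 0.1210611994450046
cover ((643.0455322265625, 32.13551330566406), (67.11044311523438, 109.34017944335938), 84.79263305664062) 0.13662642042483555 349
```

```bash
python3 - <<'E'
import mv,numpy as np
a=np.array([.6414,.0310]);u=np.array([np.cos(np.radians(-5.6)),np.sin(np.radians(-5.6))])
for d,z in((-225,.2),(-200,.12),(-165,.12),(-147,.12)):
    g=a+u*d/1000;print(d,g,mv.rows(*g,z,-5.6))
E
```

```text
-225 [0.41747384 0.05295615] ([0.002, -0.0, 0.0], [0.0, 0.0, -0.003])
-200 [0.44235452 0.05051658] ([0.127, -0.0, 0.4], [0.0, 0.0, -0.003])
-165 [0.47718748 0.04710118] ([0.302, -0.001, 0.4], [0.0, 0.0, -0.003])
-147 [0.49510157 0.04534469] ([0.392, -0.001, 0.4], [0.0, 0.0, -0.003])
```

Emit:
drive_tool(
  plan=[
    {"slide": [0.05,0,0.2],"turn": [0,0,0],"grip": 1},
    {"slide": [0.127,0,0.4],"turn": [0,0,0],"grip": 1},
    {"slide": [0.127,0,0.4],"turn": [0,0,0],"grip": 1},
    {"slide": [0.127,0,0.4],"turn": [0,0,0],"grip": 1},
    {"slide": [0.2,0,0.4],"turn": [0,0,0],"grip": 1},
    {"slide": [0.25,0,0.4],"turn": [0,0,0],"grip": 1},
    {"slide": [0.28,0,0.4],"turn": [0,0,0],"grip": 1},
    {"slide": [0.28,0,0.4],"turn": [0,0,0],"grip": 1},
    {"slide": [0.28,0,0.4],"turn": [0,0,0],"grip": 1},
  ],
)

```text
clock: 6.72
position: [0.4723, 0.0478, 0.1203]
ee_rot: [-0.0, 0.999, -0.05, -0.0]
force: [-0.1, -0.1, -0.8]
opening: 0.0133
grip_force: 98.6
```

```bash
python3 mv.py done .28 0 .4 0 0 0; python3 - <<'E'
from cell import *
import cv2,numpy as np
from h import *
o=observe();print(o["position"],o["ee_rot"])
s=snapshot("wrist");np.savez("wrist3.npz",**s)
cv2.imwrite(f"pics/wrist3.png",s["frame"][:,:,::-1])
P=cloud(s);print([P[v,318].round(4).tolist() for v in(14,40,90,120)])
E
```

```text
[0.47227608 0.04784961 0.12028276] [-1.94619196e-06  9.98761112e-01 -4.97615335e-02 -1.73669365e-04]
[[0.5842, 0.0368, 0.1258], [0.5748, 0.0377, 0.1266], [0.5559, 0.0397, 0.1276], [0.5435, 0.0409, 0.1262]]
```

View pics/wrist3.png

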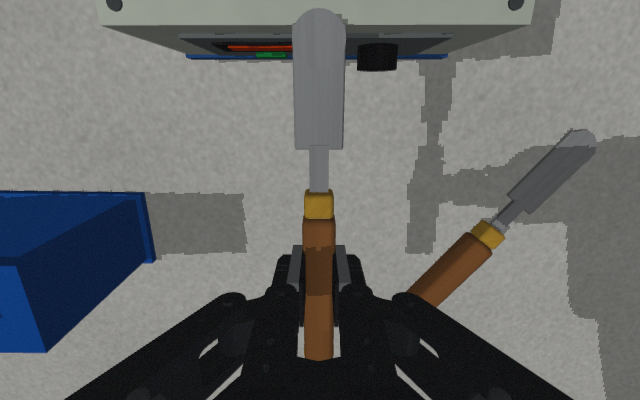

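The wrist view shows the blade tip at (318,10) just over the case's front edge, whose corners are at (101,24) and (530,24). The blade is centred and parallel to the furnace. I'll check the furnace front against these corners, then insert.

```bash
python3 - <<'E'
from h import *
s=load("wrist3");a,b=plane(s,[(101,25),(531,25)],.12);m=(a+b)/2;d=a-b
print(a,b,m,np.degrees(np.arctan2(-d[0],d[1])),np.linalg.norm(d))
yaw=np.radians(-5.6);u=np.array([np.cos(yaw),np.sin(yaw)]);print("axis est",m[:2]+.06*u)
print("tip",plane(s,(318,9),.1258))
E
python3 - <<'E'
E
python3 mv.py show .4951 .0453 .12 -5.6
```

```text
[0.59056372 0.12758417 0.12      ] [ 0.57262063 -0.05172176  0.12      ] [0.58159217 0.03793121 0.12      ] -5.714545800886025 0.18020147030497724
axis est [0.64130582 0.03207623]
tip [[0.5859187  0.03663659 0.1258    ]]
([0.112, -0.001, 0.0], [0.0, 0.0, -0.003])
```

Emit:
drive_tool(
  plan=[
    {"slide": [0.03,0,0],"turn": [0,0,0],"grip": 1},
    {"slide": [0.06,0,0],"turn": [0,0,0],"grip": 1},
    {"slide": [0.09,0,0],"turn": [0,0,0],"grip": 1},
    {"slide": [0.112,0,0],"turn": [0,0,0],"grip": 1},
    {"slide": [0.112,0,0],"turn": [0,0,0],"grip": 1},
    {"slide": [0.112,0,0],"turn": [0,0,0],"grip": 1},
  ],
  force=120,
)

```text
clock: 7.52
position: [0.4947, 0.0456, 0.1202]
ee_rot: [-0.0, 0.999, -0.05, -0.0]
force: [0.3, 0.8, -1.3]
opening: 0.0127
grip_force: 121.9
```

```bash
python3 mv.py done .112 0 0 0 0 0; python3 - <<'E'
# rigid tip on arc r=.077 about hinge; print slide x,z(down) for TCP vs theta
import numpy as np
r=.077
for t in range(0,111,10):
    a=np.radians(t); print(t,round((r*(1-np.cos(a)))/.2,3),round(-(r*np.sin(a)+.0038)/.2,3))
E
```

```text
0 0.0 -0.019
10 0.006 -0.086
20 0.023 -0.151
30 0.052 -0.211
40 0.09 -0.266
50 0.138 -0.314
60 0.192 -0.352
70 0.253 -0.381
80 0.318 -0.398
90 0.385 -0.404
100 0.452 -0.398
110 0.517 -0.381
```

Emit:
drive_tool(
  plan=[
    {"slide": [0,0,-0.019],"turn": [0,0,0],"grip": 1},
    {"slide": [0.002,0,-0.05],"turn": [0,0,0],"grip": 1},
    {"slide": [0.006,0,-0.086],"turn": [0,0,0],"grip": 1},
    {"slide": [0.013,0,-0.12],"turn": [0,0,0],"grip": 1},
    {"slide": [0.023,0,-0.151],"turn": [0,0,0],"grip": 1},
    {"slide": [0.037,0,-0.182],"turn": [0,0,0],"grip": 1},
    {"slide": [0.052,0,-0.211],"turn": [0,0,0],"grip": 1},
    {"slide": [0.07,0,-0.24],"turn": [0,0,0],"grip": 1},
    {"slide": [0.09,0,-0.266],"turn": [0,0,0],"grip": 1},
    {"slide": [0.09,0,-0.266],"turn": [0,0,0],"grip": 1},
  ],
)

```text
clock: 8.78
position: [0.5139, 0.0437, 0.1746]
ee_rot: [0.0, 0.999, -0.05, 0.001]
force: [-0.9, 0.2, -2.1]
opening: 0.0125
grip_force: 122.1
```

```bash
python3 mv.py done .09 0 -.266 0 0 0; python3 - <<'E'
from cell import *
import cv2,numpy as np
from h import *
o=observe();print(o["position"],o["force"],o["moment"])
w=snapshot("wrist");P=cloud(w);print([P[v,318].round(4).tolist() for v in(14,40,90,120)])
s=snapshot("top");P=cloud(s)
u=np.array([np.cos(np.radians(-5.65)),np.sin(np.radians(-5.65))]);d=P[...,:2]-[.6413,.0318];a=d@u;l=d@[-u[1],u[0]]
m=(np.abs(l)<.03)&(np.abs(a)<.1)&(P[...,2]>.128)&(P[...,2]<.3)
for x,z in sorted(zip(a[m],P[m][:,2]))[::12]:print((round(x,3),round(z,3)),end=" ")
i=np.hstack([w["frame"],snapshot("side")["frame"][100:300,180:420].repeat(2,0).repeat(2,1)])[:,:,::-1]
cv2.imwrite("pics/lift1.png",cv2.resize(i,(800,int(800*400/i.shape[1]))))
E
```

```text
[0.51392932 0.04369804 0.1745535 ] [-0.94211483  0.187045   -2.09044835] [-0.00104566  0.17069157 -0.05460593]
[[0.6235, 0.0328, 0.1903], [0.6146, 0.0337, 0.1927], [0.5975, 0.0355, 0.1805], [0.5851, 0.0367, 0.1797]]
(np.float64(-0.063), np.float64(0.18)) (np.float64(-0.057), np.float64(0.185)) (np.float64(-0.05), np.float64(0.183)) (np.float64(-0.044), np.float64(0.185)) (np.float64(-0.038), np.float64(0.182)) (np.float64(-0.032), np.float64(0.18)) (np.float64(-0.027), np.float64(0.18)) (np.float64(-0.025), np.float64(0.198)) (np.float64(-0.023), np.float64(0.193)) (np.float64(-0.021), np.float64(0.189)) (np.float64(-0.018), np.float64(0.191)) (np.float64(-0.016), np.float64(0.191)) (np.float64(-0.014), np.float64(0.193)) (np.float64(-0.011), np.float64(0.186)) (np.float64(-0.01), np.float64(0.186)) (np.float64(-0.007), np.float64(0.187)) (np.float64(-0.005), np.float64(0.177)) (np.float64(-0.002), np.float64(0.182)) (np.float64(-0.0), np.float64(0.176)) (np.float64(0.002), np.float64(0.168)) (np.float64(0.005), np.float64(0.172)) (np.float64(0.008), np.float64(0.173)) (np.float64(0.01), np.float64(0.162)) (np.float64(0.012), np.float64(0.167)) (np.float64(0.015), np.float64(0.165)) (np.float64(0.017), np.float64(0.162)) (np.float64(0.019), np.float64(0.163)) (np.float64(0.023), np.float64(0.152)) (np.float64(0.025), np.float64(0.154)) (np.float64(0.028), np.float64(0.151)) (np.float64(0.03), np.float64(0.151)) (np.float64(0.033), np.float64(0.145)) (np.float64(0.035), np.float64(0.147)) (np.float64(0.038), np.float64(0.143)) (np.float64(0.04), np.float64(0.145)) (np.float64(0.043), np.float64(0.142)) (np.float64(0.046), np.float64(0.136)) (np.float64(0.048), np.float64(0.139)) (np.float64(0.052), np.float64(0.133))
```

View pics/lift1.png

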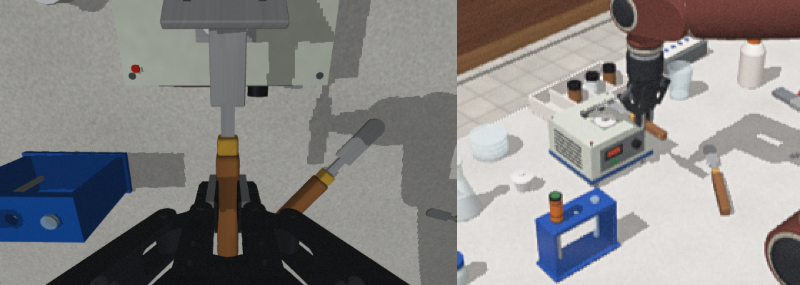

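The wrist panel shows the level blade under the cover lip at (228,30). The side panel shows the cover about 40° up. Continuing the arc.

Emit:
drive_tool(
  plan=[
    {"slide": [0.023,0,-0.025],"turn": [0,0,0],"grip": 1},
    {"slide": [0.048,0,-0.048],"turn": [0,0,0],"grip": 1},
    {"slide": [0.074,0,-0.068],"turn": [0,0,0],"grip": 1},
    {"slide": [0.102,0,-0.086],"turn": [0,0,0],"grip": 1},
    {"slide": [0.132,0,-0.102],"turn": [0,0,0],"grip": 1},
    {"slide": [0.163,0,-0.115],"turn": [0,0,0],"grip": 1},
    {"slide": [0.195,0,-0.125],"turn": [0,0,0],"grip": 1},
    {"slide": [0.228,0,-0.132],"turn": [0,0,0],"grip": 1},
    {"slide": [0.262,0,-0.136],"turn": [0,0,0],"grip": 1},
    {"slide": [0.295,0,-0.138],"turn": [0,0,0],"grip": 1},
    {"slide": [0.328,0,-0.136],"turn": [0,0,0],"grip": 1},
    {"slide": [0.362,0,-0.132],"turn": [0,0,0],"grip": 1},
    {"slide": [0.39,0,-0.13],"turn": [0,0,0],"grip": 1},
    {"slide": [0.39,0,-0.13],"turn": [0,0,0],"grip": 1},
  ],
)

```text
clock: 10.68
position: [0.5909, 0.0358, 0.1994]
ee_rot: [0.0, 0.999, -0.05, 0.0]
force: [-0.2, -1.2, -0.9]
opening: 0.0122
grip_force: 122.2
```

```bash
python3 mv.py done .39 0 -.13 0 0 0; python3 - <<'E'
from cell import *
import numpy as np
from h import *
o=observe();print(o["position"],o["force"],o["moment"])
w=snapshot("wrist");P=cloud(w);print([P[v,318].round(4).tolist() for v in(14,40,90,120)])
u=np.array([np.cos(np.radians(-5.65)),np.sin(np.radians(-5.65))])
for n in("top","side"):
    s=snapshot(n);P=cloud(s);d=P[...,:2]-[.6413,.0318];a=d@u;l=d@[-u[1],u[0]]
    m=(np.abs(l)<.033)&(a<.11)&(a>.0)&(P[...,2]>.128)&(P[...,2]<.3)
    for x,y,z in sorted(zip(a[m],l[m],P[m][:,2]))[::8]:print((round(x*1000),round(y*1000),round(z*1000)),end=" ")
    print()
E
```

```text
[0.59091759 0.03583772 0.19938891] [-0.22624045 -1.23451002 -0.90127306] [ 0.01700305  0.05196397 -0.06447338]
[[0.7028, 0.0248, 0.205], [0.6935, 0.0257, 0.2058], [0.6745, 0.0276, 0.2056], [0.6622, 0.0288, 0.2063]]
(35, 7, 206) (39, 4, 208) (42, 5, 207) (46, -1, 205) (48, 2, 211) (49, -7, 210) (50, 28, 150) (50, -13, 171) (52, -25, 154) (53, 0, 205) (53, 21, 156) (54, 27, 165) (55, 21, 163) (56, -3, 205) (57, 30, 182) (58, 14, 188) (59, -25, 185) (60, 14, 194) (61, -25, 191) (62, 27, 192) (63, -28, 200) (64, 8, 193) (64, -18, 204) (65, 23, 210) (66, -18, 212) (66, -6, 219) (67, 23, 217) (68, -28, 223) (69, -31, 217) (70, 20, 219) (71, 7, 221) (72, 27, 221) 
(1, 18, 129) (8, 4, 128) (13, -16, 128) (17, 2, 206) (21, -1, 207) (28, 10, 208) (34, 1, 209) (38, 26, 134) (40, 4, 135) (41, 15, 139) (43, -7, 130) (43, 21, 148) (44, 5, 206) (45, -5, 141) (46, 32, 133) (46, 8, 206) (47, 22, 151) (47, 31, 139) (48, -24, 132) (48, -7, 142) (48, 13, 143) (49, -13, 159) (50, -25, 138) (50, 16, 140) (50, 19, 160) (51, 26, 170) (51, -27, 164) (51, -15, 168) (52, 9, 174) (52, -15, 153) (52, 14, 149) (53, 25, 165) (53, 17, 154) (53, 29, 147) (54, 2, 204) (54, -1, 165) (55, -17, 158) (55, 6, 179) (56, 30, 177) (56, 0, 210) (57, 29, 180) (58, 16, 193) (58, 20, 180) (58, -17, 176) (59, -6, 210) (59, 31, 187) (61, 21, 194) (61, 26, 184) (62, 24, 202) (62, 29, 188) (63, 10, 222) (64, 15, 201) (65, 13, 211) (66, 24, 226) (66, 25, 207) (67, -17, 210) (67, 19, 212) (68, 19, 204) (69, 11, 205) (69, 26, 210) (69, 9, 222) (70, 17, 214) (71, -25, 223) (73, 31, 207)
```

The cover stands at about 104°. Withdraw straight back, then lay the spatula on the free bench in front of the furnace.

```bash
python3 mv.py show .425 .075 .19 -5.6; python3 mv.py done -.84 -.11 0 0 0 0;  python3 mv.py show .425 .075 .005 -5.6; cat cmd.json
```

```text
([-0.843, -0.114, 0.046], [0.0, 0.0, -0.003])
([-0.003, -0.004, 0.971], [0.0, 0.0, -0.003])
{"p": [0.42557867620802353, 0.07422624153562371, 0.19920000000000004], "q": [0.9987609819611744, -0.0497644543017497, 0.0, 0.0]}
```

Emit:
drive_tool(
  plan=[
    {"slide": [-0.1,0,0],"turn": [0,0,0],"grip": 1},
    {"slide": [-0.35,0,0],"turn": [0,0,0],"grip": 1},
    {"slide": [-0.6,-0.05,0],"turn": [0,0,0],"grip": 1},
    {"slide": [-0.84,-0.11,0],"turn": [0,0,0],"grip": 1},
    {"slide": [-0.84,-0.11,0],"turn": [0,0,0],"grip": 1},
    {"slide": [-0.84,-0.11,0],"turn": [0,0,0],"grip": 1},
  ],
)

```text
clock: 11.58
position: [0.4259, 0.0746, 0.2002]
ee_rot: [0.0, 0.999, -0.05, 0.001]
force: [-0.0, -0.8, -0.7]
opening: 0.0127
grip_force: 122.2
```

Emit:
drive_tool(
  plan=[
    {"slide": [0,0,0.25],"turn": [0,0,0],"grip": 1},
    {"slide": [0,0,0.5],"turn": [0,0,0],"grip": 1},
    {"slide": [0,0,0.75],"turn": [0,0,0],"grip": 1},
    {"slide": [0,0,0.88],"turn": [0,0,0],"grip": 1},
    {"slide": [0,0,0.94],"turn": [0,0,0],"grip": 1},
    {"slide": [0,0,0.96],"turn": [0,0,0],"grip": 1},
    {"slide": [0,0,0.97],"turn": [0,0,0],"grip": 1},
    {"slide": [0,0,0.971],"turn": [0,0,0],"grip": 1},
    {"slide": [0,0,0.971],"turn": [0,0,0],"grip": 1},
  ],
)

```text
clock: 12.7
position: [0.4261, 0.0747, 0.0062]
ee_rot: [-0.0, 0.999, -0.05, 0.001]
force: [0.0, 0.2, -1.5]
opening: 0.0129
grip_force: 122.2
```

Emit:
drive_tool(
  plan=[
    {"slide": [0,0,0],"turn": [0,0,0],"grip": -1},
    {"slide": [0,0,0],"turn": [0,0,0],"grip": -1},
    {"slide": [0,0,0],"turn": [0,0,0],"grip": -1},
    {"slide": [0,0,0],"turn": [0,0,0],"grip": -1},
    {"slide": [0,0,-0.1],"turn": [0,0,0],"grip": -1},
    {"slide": [0,0,-0.35],"turn": [0,0,0],"grip": -1},
    {"slide": [0,0,-0.65],"turn": [0,0,0],"grip": -1},
    {"slide": [0,0,-0.95],"turn": [0,0,0],"grip": -1},
    {"slide": [0,0,-1],"turn": [0,0,0],"grip": -1},
    {"slide": [0,0,-1],"turn": [0,0,0],"grip": -1},
  ],
)

```text
clock: 13.95
position: [0.4257, 0.0746, 0.2058]
ee_rot: [-0.0, 0.999, -0.05, 0.001]
force: [-0.7, -0.3, -1.1]
opening: 0.0854
grip_force: 0.0
```

```bash
python3 mv.py done 0 0 .971 0 0 0;  python3 mv.py done 0 0 -1 0 0 0; python3 - <<'E'
from cell import *
import cv2,numpy as np
from h import *
o=observe();print(o["position"],o["clock"])
out=[]
for n in("top","side","wrist"):
    s=snapshot(n);np.savez(n+"4.npz",**s);out.append(s["frame"])
i=np.hstack([out[0][120:270,180:380].repeat(2,0).repeat(2,1),out[1][130:280,180:380].repeat(2,0).repeat(2,1)])[:,:,::-1]
cv2.imwrite("pics/laid.png",i)
E
```

```text
[0.42570148 0.07462409 0.20579974] 13.95
```

View pics/laid.png

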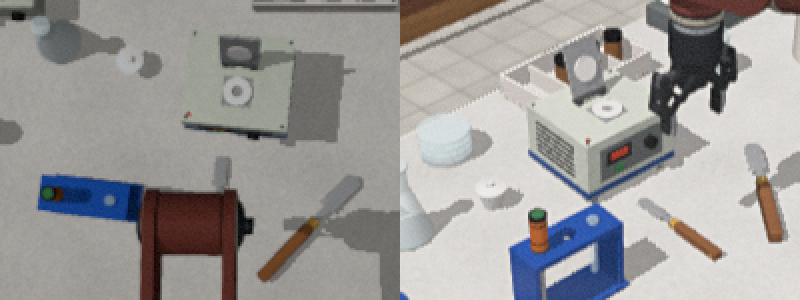

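The cover stands open, the collar is visible at crop (238,91), and the spatula lies flat at crop (222,170) in top view. The probe is in the rack's left hole at crop (48,194). It is the only orange-handled item in the rack. Now a close wrist view of the probe.

```bash
python3 mv.py show .37 .25 .30 -6;python3 mv.py show .37 .33 .32 -6; python3 - <<'E'
from h import *
s=load("top4");im=s["frame"].astype(int)
m=(im.min(2)>185);m[:155]=0;m[178:]=0;m[:,285:]*=True;m[:,:288]=0;m[:,312:]=0
v,u=np.where(m);print(len(u),u.min(),u.max(),v.min(),v.max())
c,r=cv2.minEnclosingCircle(np.c_[u,v].astype(np.float32));print(c,r,plane(s,c,.126))
g=s["frame"][155:178,288:312].mean(2).astype(int);print(g[6:16].tolist())
E
```

```text
([-0.364, -0.847, -0.475], [0.0, 0.0, 0.01])
([-0.404, -1.245, -0.575], [0.0, 0.0, 0.01])Traceback (most recent call last):
  File "<stdin>", line 4, in <module>
    return umr_minimum(a, axis, None, out, keepdims, initial, where)
ValueError: zero-size array to reduction operation minimum which has no identity
```

Emit:
drive_tool(
  plan=[
    {"slide": [-0.15,-0.3,-0.25],"turn": [0,0,0.01],"grip": -1},
    {"slide": [-0.3,-0.6,-0.475],"turn": [0,0,0.01],"grip": -1},
    {"slide": [-0.38,-0.9,-0.475],"turn": [0,0,0.01],"grip": -1},
    {"slide": [-0.4,-1,-0.475],"turn": [0,0,0.01],"grip": -1},
    {"slide": [-0.4,-1,-0.475],"turn": [0,0,0.01],"grip": -1},
    {"slide": [-0.4,-1,-0.475],"turn": [0,0,0.01],"grip": -1},
    {"slide": [-0.4,-1,-0.475],"turn": [0,0,0.01],"grip": -1},
  ],
)

```text
clock: 14.98
position: [0.3658, 0.2804, 0.299]
ee_rot: [0.001, 0.999, -0.053, -0.001]
force: [0.2, -0.3, -0.0]
opening: 0.0858
grip_force: 0.0
```

```bash
python3 mv.py done -.4 -1 -.475 0 0 .01; cat cmd.json; python3 - <<'E'
from cell import *
from h import *
o=observe();print(o["position"],o["clock"])
s=snapshot("wrist");np.savez("wrist5.npz",**s);cv2.imwrite("pics/wrist5.png",s["frame"][:,:,::-1])
t=load("top4");im=t["frame"].mean(2).astype(int);P=cloud(t)
print(proj(t,(.6413,.0318,.126)));print(im[155:178,286:312].tolist())
E
```

```text
{"p": [0.36585603445200665, 0.2811880884100718, 0.30000000000000004], "q": [0.9986272763753252, -0.052379030911233866, 0.0, 0.0]}[0.36578488 0.28040304 0.29901554] 14.975
[298.0115583  164.81730443]
[[159, 156, 152, 156, 150, 154, 151, 154, 153, 153, 152, 152, 152, 155, 152, 152, 152, 151, 145, 129, 124, 125, 126, 136, 136, 138], [155, 154, 152, 153, 154, 155, 152, 152, 156, 152, 150, 155, 152, 155, 153, 151, 151, 152, 151, 151, 151, 151, 150, 149, 150, 150], [153, 152, 154, 153, 153, 150, 142, 145, 148, 145, 147, 152, 152, 151, 152, 152, 152, 152, 154, 152, 152, 152, 151, 149, 148, 151], [156, 157, 155, 152, 155, 147, 128, 125, 128, 132, 145, 163, 162, 162, 156, 136, 142, 142, 147, 147, 148, 151, 155, 150, 151, 152], [156, 155, 157, 154, 155, 147, 117, 122, 140, 156, 163, 171, 175, 172, 166, 153, 141, 116, 125, 127, 136, 155, 152, 151, 150, 151], [158, 155, 157, 154, 153, 146, 124, 144, 166, 173, 170, 175, 174, 172, 175, 171, 162, 143, 117, 119, 129, 152, 153, 151, 150, 149], [156, 155, 155, 155, 154, 143, 138, 165, 176, 174, 174, 172, 178, 176, 175, 174, 173, 169, 144, 122, 133, 15
[... 1434 characters left out ...]
121, 137, 153, 153, 151, 151, 154, 154], [157, 156, 155, 156, 154, 147, 151, 150, 143, 145, 142, 144, 146, 138, 138, 128, 135, 132, 124, 143, 153, 149, 151, 151, 155, 154], [155, 157, 155, 158, 157, 156, 153, 156, 154, 155, 155, 152, 151, 155, 149, 146, 148, 147, 142, 149, 153, 154, 153, 149, 153, 154], [155, 155, 157, 157, 156, 155, 155, 153, 154, 152, 151, 153, 154, 152, 152, 150, 152, 152, 151, 151, 151, 152, 154, 152, 151, 152], [151, 151, 154, 155, 153, 157, 157, 153, 152, 150, 152, 154, 154, 155, 155, 151, 152, 152, 151, 153, 152, 152, 155, 155, 154, 152], [154, 155, 153, 155, 155, 155, 153, 152, 152, 156, 153, 156, 156, 156, 157, 154, 152, 154, 152, 154, 156, 151, 153, 152, 153, 153]]
```

View pics/wrist5.png

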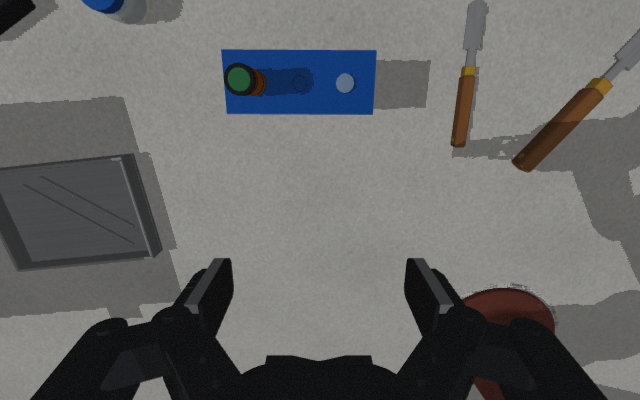

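The wrist view shows the rack corners at about (222,50), (376,51), (374,114) and (228,113), the probe's cap with its green disc at (239,79), and the tube rim at (345,83).

```bash
python3 - <<'E'
from h import *
s=load("wrist5");im=s["frame"];h=cv2.cvtColor(im,cv2.COLOR_RGB2HSV);P=cloud(s)
m=(h[...,0]>50)&(h[...,0]<85)&(h[...,1]>80);m[:,300:]=0;m[110:]=0
v,u=np.where(m);print(len(u),u.mean(),v.mean(),"z",np.nanmedian(P[m][:,2]),"disc",plane(s,((u.min()+u.max())/2,(v.min()+v.max())/2),.18),plane(s,(u.mean(),v.mean()),.182))
dk=(im.max(2)<60);dk[:60]=0;dk[100:]=0;dk[:,:215]=0;dk[:,256:]=0;v,u=np.where(dk|m);c,r=cv2.minEnclosingCircle(np.c_[u,v].astype(np.float32));print("cap",c,r,plane(s,c,.18))
b=(h[...,0]>100)&(h[...,0]<125)&(h[...,1]>150);b[:45]=0;b[120:]=0;b[:,:215]=0;b[:,385:]=0
v,u=np.where(b);q=plane(s,np.c_[u,v],.12)[:,:2]*1000;r=cv2.minAreaRect(q.astype(np.float32));print("rack",r)
t=plane(s,(345,83),.124);print("tube",t)
for n in ("side4",):
    s=load(n);im=s["frame"];h=cv2.cvtColor(im,cv2.COLOR_RGB2HSV)
    o=(h[...,0]<16)&(h[...,1]>150)&(im[...,0]>120);o[:225]=0;o[270:]=0;o[:,:235]=0;o[:,262:]=0;v,u=np.where(o);print(n,len(u),u.mean(),v.mean(),u.min(),u.max(),v.min(),v.max(),proj(s,(.468,.33,.15)))
E
```

```text
464 233.09913793103448 77.19396551724138 z 0.1811001444915446 disc [[0.49988874 0.41663137 0.18      ]] [[0.46856429 0.33781159 0.182     ]]
cap (130.62513732910156, 55.387542724609375) 130.53077697753906 [[0.49306228 0.41547058 0.18      ]]
rack ((461.9832458496094, 289.19403076171875), (149.76043701171875, 58.51490020751953), 83.86786651611328)
tube [[0.45649632 0.24410566 0.124     ]]
side4 99 248.73737373737373 248.04040404040404 245 253 241 255 [249.81022821 245.5275802 ]
```

```bash
python3 - <<'E'
from h import *
s=load("wrist5");im=s["frame"];h=cv2.cvtColor(im,cv2.COLOR_RGB2HSV)
m=(h[...,0]>50)&(h[...,0]<90)&(h[...,1]>80);k=np.zeros_like(m);k[60:100,222:258]=1;m&=k
v,u=np.where(m);c,r=cv2.minEnclosingCircle(np.c_[u,v].astype(np.float32));print(len(u),u.mean(),v.mean(),c,r,plane(s,(u.mean(),v.mean()),.181))
s=load("top4");im=s["frame"];h=cv2.cvtColor(im,cv2.COLOR_RGB2HSV)
m=(h[...,0]>50)&(h[...,0]<90)&(h[...,1]>80);k=np.zeros_like(m);k[205:230,195:220]=1;m&=k;v,u=np.where(m);print(len(u),u.mean(),v.mean(),plane(s,(u.mean(),v.mean()),.181))
E
```

```text
454 238.48678414096915 78.77753303964758 (240.61764526367188, 78.20587921142578) 13.671037673950195 [[0.46702327 0.33399348 0.181     ]]
31 203.41935483870967 216.4516129032258 [[0.46485009 0.33272854 0.181     ]]
```

```bash
python3 mv.py show .4665 .3335 .25 -6; python3 mv.py done .475 -.315 .25 0 0 0 ; cat cmd.json; python3 mv.py show .4665 .3335 .131 -6
```

```text
([0.473, -0.313, 0.25], [0.0, 0.0, -0.0])
{"p": [0.4669254557561948, 0.33390404498146037, 0.25], "q": [0.9986272763753252, -0.052379030911233866, 0.0, 0.0]}([-0.002, 0.002, 0.595], [0.0, 0.0, -0.0])
```

Emit:
drive_tool(
  plan=[
    {"slide": [0.24,-0.16,0],"turn": [0,0,0],"grip": -1},
    {"slide": [0.475,-0.315,0.1],"turn": [0,0,0],"grip": -1},
    {"slide": [0.475,-0.315,0.25],"turn": [0,0,0],"grip": -1},
    {"slide": [0.475,-0.315,0.25],"turn": [0,0,0],"grip": -1},
    {"slide": [0.475,-0.315,0.25],"turn": [0,0,0],"grip": -1},
  ],
)

```text
clock: 15.65
position: [0.4671, 0.3338, 0.2516]
ee_rot: [-0.0, 0.999, -0.053, 0.001]
force: [-0.2, 0.1, 1.1]
opening: 0.0852
grip_force: 0.0
```

Emit:
drive_tool(
  plan=[
    {"slide": [-0.002,0.002,0.2],"turn": [0,0,0],"grip": -1},
    {"slide": [-0.002,0.002,0.4],"turn": [0,0,0],"grip": -1},
    {"slide": [-0.002,0.002,0.54],"turn": [0,0,0],"grip": -1},
    {"slide": [-0.002,0.002,0.595],"turn": [0,0,0],"grip": -1},
    {"slide": [-0.002,0.002,0.595],"turn": [0,0,0],"grip": -1},
    {"slide": [-0.002,0.002,0.595],"turn": [0,0,0],"grip": 1},
    {"slide": [-0.002,0.002,0.595],"turn": [0,0,0],"grip": 1},
    {"slide": [-0.002,0.002,0.595],"turn": [0,0,0],"grip": 1},
    {"slide": [-0.002,0.002,0.595],"turn": [0,0,0],"grip": 1},
    {"slide": [-0.002,0.002,0.595],"turn": [0,0,0],"grip": 1},
    {"slide": [-0.002,0.002,0.595],"turn": [0,0,0],"grip": 1},
    {"slide": [-0.002,0.002,0.595],"turn": [0,0,0],"grip": 1},
  ],
  force=60,
)

```text
clock: 17.15
position: [0.4667, 0.3341, 0.132]
ee_rot: [-0.0, 0.999, -0.052, 0.001]
force: [-1.1, -0.1, 5.2]
opening: 0.0229
grip_force: 58.7
```

```bash
python3 mv.py done -.002 .002 .595 0 0 0 ; cat cmd.json
```

```text
{"p": [0.4664858049033157, 0.3335480855349462, 0.13099999999999998], "q": [0.9986272763753252, -0.052379030911233866, 0.0, 0.0]}
```

Emit:
drive_tool(
  plan=[
    {"slide": [0,0,-0.05],"turn": [0,0,0],"grip": 1},
    {"slide": [0,0,-0.2],"turn": [0,0,0],"grip": 1},
    {"slide": [0,0,-0.4],"turn": [0,0,0],"grip": 1},
    {"slide": [0,0,-0.6],"turn": [0,0,0],"grip": 1},
    {"slide": [0,0,-0.72],"turn": [0,0,0],"grip": 1},
    {"slide": [0,0,-0.75],"turn": [0,0,0],"grip": 1},
    {"slide": [0,0,-0.75],"turn": [0,0,0],"grip": 1},
    {"slide": [0,0,-0.75],"turn": [0,0,0],"grip": 1},
  ],
)

```text
clock: 18.15
position: [0.4656, 0.3335, 0.2791]
ee_rot: [0.001, 0.999, -0.052, -0.001]
force: [-0.3, -0.2, -1.0]
opening: 0.0223
grip_force: 58.8
```

```bash
python3 mv.py done 0 0 -.75 0 0 0 ;python3 mv.py show .55 .16 .281 -5.7; python3 - <<'E'
from cell import *
from h import *
o=observe();print(o["position"],o["ee_rot"],o["force"])
for n in("side","wrist","top"):
    s=snapshot(n);np.savez(n+"6.npz",**s)
s=load("side6");p=o["position"]
for dz in(.0187,-.0113,-.1113): print(proj(s,p+[0,0,dz]))
E
```

```text
([0.506, 0.819, 0.0], [0.0, 0.0, -0.01])
[0.46556897 0.33352926 0.2791342 ] [ 9.02285900e-04  9.98625261e-01 -5.23895531e-02 -1.45190564e-03] [-0.26565387 -0.24036739 -1.02094304]
[245.82823739 201.0980098 ]
[246.59622381 210.80574342]
[249.01488052 241.37877765]
```

Emit:
drive_tool(
  plan=[
    {"slide": [0.15,0.25,0],"turn": [0,0,0],"grip": 1},
    {"slide": [0.3,0.5,0],"turn": [0,0,0],"grip": 1},
    {"slide": [0.45,0.72,0],"turn": [0,0,0],"grip": 1},
    {"slide": [0.506,0.82,0],"turn": [0,0,-0.01],"grip": 1},
    {"slide": [0.506,0.82,0],"turn": [0,0,-0.01],"grip": 1},
  ],
)

```text
clock: 18.92
position: [0.5501, 0.1588, 0.2806]
ee_rot: [0.0, 0.999, -0.051, -0.001]
force: [0.5, 1.2, -0.4]
opening: 0.0231
grip_force: 59.1
```

```bash
python3 mv.py done .506 .82 0 0 0 -.01 ;python3 mv.py show .6413 .0318 .281 -5.7
```

```text
([0.518, 0.592, 0.0], [0.0, 0.0, -0.0])
```

Emit:
drive_tool(
  plan=[
    {"slide": [0.15,0.17,0],"turn": [0,0,0],"grip": 1},
    {"slide": [0.3,0.34,0],"turn": [0,0,0],"grip": 1},
    {"slide": [0.43,0.5,0],"turn": [0,0,0],"grip": 1},
    {"slide": [0.518,0.592,0],"turn": [0,0,0],"grip": 1},
    {"slide": [0.518,0.592,0],"turn": [0,0,0],"grip": 1},
    {"slide": [0.518,0.592,0],"turn": [0,0,0],"grip": 1},
    {"slide": [0.518,0.592,0],"turn": [0,0,0],"grip": 1},
  ],
)

```text
clock: 19.8
position: [0.6406, 0.0335, 0.2815]
ee_rot: [-0.0, 0.999, -0.049, 0.0]
force: [0.2, -0.1, 0.0]
opening: 0.0226
grip_force: 59.1
```

```bash
python3 mv.py done .518 .592 0 0 0 0 ; cat cmd.json; python3 - <<'E'
from cell import *
from h import *
o=observe();print(o["position"],o["ee_rot"],o["force"])
for n in("side","wrist","top"):
    s=snapshot(n);np.savez(n+"7.npz",**s)
s=load("side7");p=o["position"]
for dz in(.0187,-.0113,-.1113): print(proj(s,p+[0,0,dz]))
print(proj(s,(.6413,.0318,.126)))
i=np.hstack([s["frame"][60:240,200:340].repeat(3,0).repeat(3,1),cv2.resize(load("wrist7")["frame"][:,150:490],(380,447))[:540] if 0 else np.pad(load("wrist7")["frame"][:,150:490],((0,140),(0,0),(0,0)))])
cv2.imwrite("pics/hover.png",i[:,:,::-1]);print(i.shape)
E
```

```text
{"p": [0.6412910165687463, 0.031749027495312665, 0.281], "q": [0.9987609819611744, -0.04976445430174971, 0.0, 0.0]}[0.64062978 0.03348636 0.28146893] [-1.91341989e-04  9.98800523e-01 -4.89640582e-02  3.43337349e-06] [ 0.22485861 -0.05767068  0.0383297 ]
[282.07826728 136.44458182]
[282.3129061 145.1211911]
[283.05931957 172.7224989 ]
[283.59640969 184.0204334 ]
(540, 760, 3)
```

View pics/hover.png

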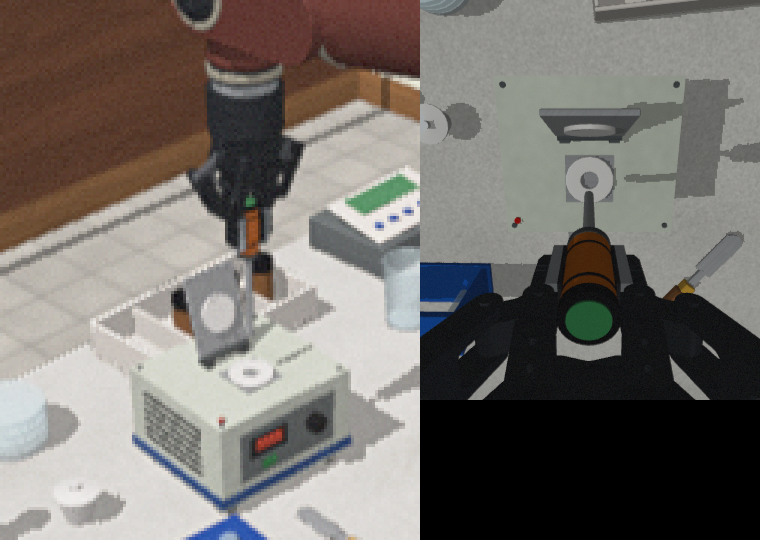

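The side panel shows the probe upright with its stem tip at about crop (245,345), above the collar at (250,373). The wrist panel shows the tip at about (588,193), just before the bore centre at (590,180). I'll now measure both.

```bash
cat > stem.py <<'E'
from cell import *
from h import *
import sys
o=observe();p=o["position"];print("tcp",p.round(4),o["ee_rot"].round(4))
s=snapshot("wrist");g=cv2.cvtColor(s["frame"],cv2.COLOR_RGB2GRAY)
# collar
b=proj(s,(.6413,.0318,.126));print("pred bore px",b.round(1))
x,y=int(b[0]),int(b[1]);k=np.zeros_like(g);k[max(0,y-32):y+32,x-32:x+32]=1
h=cv2.cvtColor(s["frame"],cv2.COLOR_RGB2HSV)
w=((h[...,1]<14)&(g>150)&(k>0)).astype(np.uint8)
c,_=cv2.findContours(w,cv2.RETR_EXTERNAL,cv2.CHAIN_APPROX_NONE);c=max(c,key=cv2.contourArea)
hu=cv2.convexHull(c);e=cv2.fitEllipse(hu);print("collar",e,plane(s,e[0],.126).round(4))
# stem along rows
for r in range(y-4,y+52,4):
    a=g[r,x-14:x+15].astype(int);print(r,a.tolist())
E
python3 stem.py
```

```text
tcp [0.6408 0.0329 0.2816] [-0.000e+00  9.988e-01 -4.930e-02  1.000e-04]
pred bore px [319.5 180.3]
collar ((318.4922790527344, 179.77862548828125), (45.17415237426758, 46.429996490478516), 97.96318817138672) [[0.642  0.0328 0.126 ]]
176 [161, 162, 164, 160, 163, 153, 97, 78, 83, 112, 113, 113, 112, 112, 111, 112, 110, 112, 113, 112, 112, 114, 146, 161, 162, 161, 162, 161, 161]
180 [161, 163, 161, 161, 150, 87, 76, 78, 82, 110, 111, 112, 111, 111, 110, 110, 111, 111, 111, 110, 113, 110, 96, 148, 165, 162, 162, 161, 162]
184 [162, 160, 161, 161, 161, 150, 89, 78, 78, 80, 104, 107, 110, 109, 111, 110, 111, 110, 111, 109, 109, 111, 143, 167, 162, 164, 162, 161, 162]
188 [163, 162, 162, 162, 161, 162, 162, 160, 156, 140, 113, 96, 92, 88, 89, 101, 104, 119, 147, 164, 162, 162, 161, 162, 162, 161, 162, 162, 162]
192 [162, 162, 163, 162, 162, 162, 161, 163, 162, 158, 103, 63, 63, 57, 55, 55, 59, 108, 162, 162, 162, 162, 162, 162, 161, 161, 162, 162, 160]
196 [163, 163, 162, 163, 163, 162, 161, 162, 159, 94, 67, 67, 61, 58, 57, 56, 54, 57, 109, 162, 162, 161, 162, 162, 163, 162, 161, 162, 16
[... 409 characters left out ...]
45, 147, 146]
212 [149, 147, 146, 146, 146, 144, 144, 145, 121, 69, 68, 62, 60, 58, 56, 56, 57, 55, 59, 105, 148, 146, 149, 148, 146, 147, 146, 145, 146]
216 [145, 147, 147, 145, 146, 144, 144, 141, 104, 71, 67, 65, 60, 58, 54, 56, 56, 55, 58, 105, 146, 146, 146, 146, 146, 145, 146, 145, 146]
220 [143, 143, 145, 145, 147, 147, 144, 143, 90, 69, 65, 63, 61, 58, 58, 55, 54, 54, 54, 85, 143, 146, 145, 145, 145, 147, 145, 147, 145]
224 [146, 144, 145, 145, 146, 144, 145, 143, 73, 68, 67, 63, 60, 59, 56, 56, 54, 53, 52, 67, 147, 145, 146, 146, 148, 145, 146, 148, 145]
228 [146, 146, 139, 136, 82, 83, 30, 32, 29, 31, 31, 31, 26, 30, 24, 28, 31, 28, 29, 28, 28, 34, 61, 112, 137, 143, 148, 149, 148]
```

Emit:
drive_tool(
  plan=[
    {"slide": [0,0,0],"turn": [0,0,0],"grip": 1},
    {"slide": [0,0,0],"turn": [0,0,0],"grip": 1},
    {"slide": [0,0,0],"turn": [0,0,0],"grip": 1},
    {"slide": [0,0,0],"turn": [0,0,0],"grip": 1},
  ],
)

```text
clock: 20.5
position: [0.6411, 0.0321, 0.2812]
ee_rot: [-0.0, 0.999, -0.05, -0.0]
force: [-0.1, -0.1, -1.4]
opening: 0.0228
grip_force: 59.1
```

```bash
cat > stem2.py <<'E'
from cell import *
from h import *
o=observe();p=o["position"];print("tcp",p.round(4),o["ee_rot"].round(4))
s=snapshot("wrist");g=cv2.cvtColor(s["frame"],cv2.COLOR_RGB2GRAY);h=cv2.cvtColor(s["frame"],cv2.COLOR_RGB2HSV)
b=proj(s,(.6413,.0318,.126));x,y=int(b[0]),int(b[1]);k=np.zeros_like(g);k[max(0,y-34):y+34,x-34:x+34]=1
w=((h[...,1]<14)&(g>150)&(k>0)).astype(np.uint8)
c,_=cv2.findContours(w,cv2.RETR_EXTERNAL,cv2.CHAIN_APPROX_NONE);e=cv2.fitEllipse(cv2.convexHull(max(c,key=cv2.contourArea)))
B=plane(s,e[0],.126)[0];print("collar",e[0],B.round(4))
u=np.array([np.cos(np.radians(-5.65)),np.sin(np.radians(-5.65))]);n=np.array([-u[1],u[0]])
# stem edges per row, near the tip
d=(g<80)
for r in range(y+6,y+44,6):
    q=np.where(d[r,x-14:x+15])[0];print("row",r,"stem",x-14+q.min(),x-14+q.max())
col=x;print("col profile",y,[int(g[r,col-1:col+2].mean()) for r in range(y-2,y+18)])
# predicted stem if vertical under the TCP
for nm,z in(("root",p[2]-.0113),("tip",p[2]-.1113)):
    for f_ in(-.004,0,.004): print(nm,f_,proj(s,np.r_[p[:2]+u*f_,z]).round(1),end=" ")
    print()
print("bore rel tcp fwd,left mm",((B[:2]-p[:2])@u*1000).round(2),((B[:2]-p[:2])@n*1000).round(2))
E
python3 stem2.py
```

```text
tcp [0.6411 0.0321 0.2812] [-0.000e+00  9.988e-01 -4.980e-02 -1.000e-04]
collar (317.7249450683594, 180.08375549316406) [0.6421 0.0327 0.126 ]
row 186 stem 312 312
row 192 stem 316 321
row 198 stem 315 322
row 204 stem 314 323
row 210 stem 314 323
row 216 stem 314 323
row 222 stem 314 323
col profile 180 [111, 112, 111, 110, 108, 107, 109, 111, 109, 89, 84, 108, 150, 74, 59, 59, 58, 58, 58, 58]
root -0.004 [318.4 253.5] root 0 [318.4 247.2] root 0.004 [318.4 240.9] 
tip -0.004 [318.4 198.3] tip 0 [318.4 194. ] tip 0.004 [318.4 189.7] 
bore rel tcp fwd,left mm 0.9 0.72
```

```bash
python3 mv.py show .6418 .0325 .245 -5.7
```

```text
([0.002, -0.004, 0.18], [0.0, 0.0, -0.0])
```

Emit:
drive_tool(
  plan=[
    {"slide": [0.002,-0.004,0.06],"turn": [0,0,0],"grip": 1},
    {"slide": [0.002,-0.004,0.13],"turn": [0,0,0],"grip": 1},
    {"slide": [0.002,-0.004,0.18],"turn": [0,0,0],"grip": 1},
    {"slide": [0.002,-0.004,0.18],"turn": [0,0,0],"grip": 1},
    {"slide": [0.002,-0.004,0.18],"turn": [0,0,0],"grip": 1},
    {"slide": [0.002,-0.004,0.18],"turn": [0,0,0],"grip": 1},
    {"slide": [0.002,-0.004,0.18],"turn": [0,0,0],"grip": 1},
    {"slide": [0.002,-0.004,0.18],"turn": [0,0,0],"grip": 1},
  ],
)

```text
clock: 21.55
position: [0.6417, 0.0329, 0.2457]
ee_rot: [0.0, 0.999, -0.05, 0.0]
force: [-0.4, -0.1, -0.9]
opening: 0.0227
grip_force: 59.1
```

```bash
python3 mv.py done .002 -.004 .18 0 0 0; python3 stem2.py; python3 - <<'E'
from cell import *
from h import *
s=snapshot("wrist");t=snapshot("side");b=proj(t,(.6415,.032,.135)).astype(int)
a=cv2.resize(s["frame"][140:240,269:369],(400,400),interpolation=cv2.INTER_CUBIC);c=cv2.resize(t["frame"][b[1]-35:b[1]+15,b[0]-25:b[0]+25],(400,400),interpolation=cv2.INTER_CUBIC)
cv2.imwrite("pics/near.png",np.hstack([a,c])[:,:,::-1])
E
```

```text
tcp [0.6417 0.0329 0.2457] [ 0.000e+00  9.988e-01 -4.980e-02  3.000e-04]
collar (318.36663818359375, 190.74205017089844) [0.6422 0.0329 0.126 ]
row 197 stem 312 323
row 203 stem 314 323
row 209 stem 314 323
row 215 stem 314 323
row 221 stem 314 323
row 227 stem 313 324
row 233 stem 305 333
col profile 191 [110, 103, 61, 56, 56, 55, 55, 55, 54, 55, 54, 56, 55, 56, 55, 56, 55, 55, 56, 56]
root -0.004 [318.4 253.5] root 0 [318.4 247.3] root 0.004 [318.4 241. ] 
tip -0.004 [318.4 198.3] tip 0 [318.4 194.1] tip 0.004 [318.4 189.7] 
bore rel tcp fwd,left mm 0.5 0.05
```

View pics/near.png

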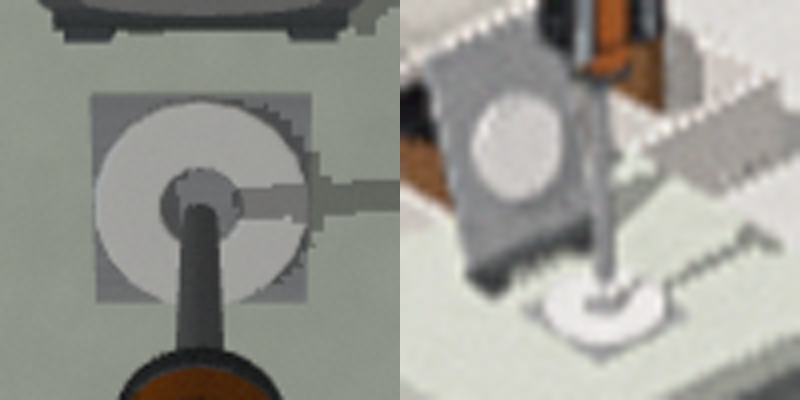

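The left panel shows the stem tip over the bore: hole centred at (201,206), tip's far edge at (200,202), so lateral alignment is good. The tip sits about 1 mm short of centre towards the robot. Lower with a small forward correction.

Emit:
drive_tool(
  plan=[
    {"slide": [0.004,-0.001,0],"turn": [0,0,0],"grip": 1},
    {"slide": [0.004,-0.001,0],"turn": [0,0,0],"grip": 1},
    {"slide": [0.004,-0.001,0.02],"turn": [0,0,0],"grip": 1},
    {"slide": [0.004,-0.001,0.05],"turn": [0,0,0],"grip": 1},
    {"slide": [0.004,-0.001,0.08],"turn": [0,0,0],"grip": 1},
    {"slide": [0.004,-0.001,0.11],"turn": [0,0,0],"grip": 1},
    {"slide": [0.004,-0.001,0.14],"turn": [0,0,0],"grip": 1},
    {"slide": [0.004,-0.001,0.17],"turn": [0,0,0],"grip": 1},
    {"slide": [0.004,-0.001,0.2],"turn": [0,0,0],"grip": 1},
    {"slide": [0.004,-0.001,0.23],"turn": [0,0,0],"grip": 1},
    {"slide": [0.004,-0.001,0.26],"turn": [0,0,0],"grip": 1},
    {"slide": [0.004,-0.001,0.29],"turn": [0,0,0],"grip": 1},
    {"slide": [0.004,-0.001,0.32],"turn": [0,0,0],"grip": 1},
    {"slide": [0.004,-0.001,0.335],"turn": [0,0,0],"grip": 1},
    {"slide": [0.004,-0.001,0.337],"turn": [0,0,0],"grip": 1},
    {"slide": [0.004,-0.001,0.337],"turn": [0,0,0],"grip": 1},
    {"slide": [0.004,-0.001,0.337],"turn": [0,0,0],"grip": 1},
    {"slide": [0.004,-0.001,0.337],"turn": [0,0,0],"grip": 1},
    {"slide": [0.004,-0.001,0.337],"turn": [0,0,0],"grip": 1},
    {"slide": [0.004,-0.001,0.337],"turn": [0,0,0],"grip": 1},
  ],
)

```text
clock: 24.2
position: [0.6424, 0.033, 0.1779]
ee_rot: [-0.0, 0.999, -0.05, 0.0]
force: [0.7, -0.5, -0.8]
opening: 0.0227
grip_force: 59.1
```

```bash
python3 mv.py done .004 -.001 .337 0 0 0; python3 - <<'E'
from cell import *
from h import *
o=observe();p=o["position"];print(p,o["ee_rot"],o["force"],o["moment"],o["clock"])
s=snapshot("wrist");g=cv2.cvtColor(s["frame"],cv2.COLOR_RGB2GRAY)
b=proj(s,(.642,.0327,.126));x,y=b.round().astype(int);print(b)
for r in range(y-10,y+10,2):print(r,g[r,x-16:x+17].tolist())
u=np.array([.9951,-.0985])
for f_ in(-.004,0,.004):print(proj(s,np.r_[p[:2]+u*f_,.126]))
t=snapshot("side");c=proj(t,(.6415,.032,.14)).astype(int)
a=cv2.resize(s["frame"][y-50:y+50,x-50:x+50],(400,400),interpolation=cv2.INTER_CUBIC);c=cv2.resize(t["frame"][c[1]-40:c[1]+20,c[0]-30:c[0]+30],(400,400),interpolation=cv2.INTER_CUBIC)
cv2.imwrite("pics/in.png",np.hstack([a,c])[:,:,::-1])
E
```

```text
[0.6423969  0.03302427 0.17793823] [-2.35062507e-05  9.98759840e-01 -4.97873650e-02  2.67465012e-05] [ 0.7406113  -0.48533584 -0.81926408] [ 0.01646094 -0.00735189  0.02002142] 24.2
[318.91939176 220.32539102]
210 [157, 158, 159, 157, 162, 159, 158, 157, 149, 145, 109, 78, 106, 106, 107, 106, 107, 106, 108, 107, 108, 108, 122, 143, 155, 159, 161, 160, 160, 159, 159, 159, 160]
212 [159, 159, 159, 159, 159, 156, 147, 94, 80, 109, 109, 106, 104, 102, 79, 67, 67, 68, 91, 104, 105, 106, 103, 104, 105, 106, 146, 162, 160, 161, 159, 159, 160]
214 [158, 159, 159, 158, 151, 112, 77, 77, 82, 110, 105, 84, 66, 63, 61, 56, 53, 55, 55, 55, 63, 77, 79, 79, 78, 79, 79, 100, 155, 153, 154, 154, 154]
216 [160, 159, 157, 153, 98, 77, 78, 77, 81, 108, 88, 68, 64, 62, 60, 59, 54, 54, 54, 55, 54, 67, 77, 77, 79, 78, 78, 79, 77, 106, 110, 111, 112]
218 [158, 160, 152, 129, 78, 79, 77, 79, 80, 110, 81, 68, 65, 63, 60, 56, 55, 54, 52, 54, 54, 58, 79, 81, 77, 79, 81, 79, 78, 75, 108, 112, 112]
220 [158, 157, 150, 101, 69, 77, 78, 78, 79, 76, 80, 67, 67, 61, 59, 56, 55, 54, 53, 53, 52, 61, 83, 82, 76, 77, 77, 78, 78, 76, 101, 111, 112]
222 [160, 158, 149, 102, 70, 74, 73, 75, 76, 75, 79, 67, 64, 64, 61, 57, 55, 55, 54, 53, 52, 69, 105, 103, 81, 81, 83, 81, 75, 77, 102, 110, 110]
224 [158, 158, 153, 123, 83, 72, 77, 76, 75, 76, 71, 66, 62, 61, 59, 55, 54, 55, 52, 55, 53, 57, 107, 107, 107, 110, 107, 104, 87, 99, 119, 111, 121]
226 [159, 158, 160, 150, 119, 83, 75, 77, 77, 77, 68, 63, 59, 58, 56, 47, 45, 48, 50, 51, 50, 59, 107, 109, 110, 107, 103, 114, 139, 164, 161, 160, 161]
228 [160, 159, 161, 156, 144, 124, 55, 53, 31, 32, 31, 30, 29, 27, 31, 28, 24, 29, 29, 31, 32, 30, 31, 30, 50, 82, 112, 144, 164, 165, 161, 159, 159]
[318.40757514 225.11307331]
[318.40101197 219.84512528]
[318.3943683 214.5125552]
```

View pics/in.png

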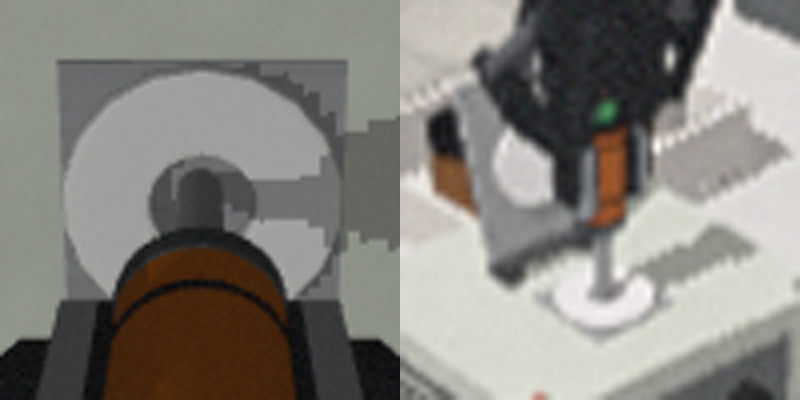

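The stem is centred in the bore. In the left panel the stem is at (200,200) and the hole spans columns 150–255 about a centre of (202,203). The side panel shows it upright, wrist forces are negligible, and the tip is about 60 mm deep. Handing in.

```bash
python3 -c "
from cell import *
print(observe()['position'],finish_job())"
```

```text
the job is handed in; nothing more can be done
[0.64239594 0.033017   0.17792422] None
```

The job is handed in at about 24 s of the 70 s limit: cover levered open to about 104° with the spatula, spatula laid back on the bench in front of the furnace, and the probe held upright, centred to within about 1 mm, with its tip about 60 mm below the bore's mouth; no verdict was returned.

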